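# Hang a print in front of the curing lamp on a swivel hook

## Task

Turn the swivel hook on the curing stand until it points straight at the lamp, then hang the orange valve body on it by its loop and let go, so that it hangs still in front of the lamp. The hook has a hidden end stop: if it comes up hard against it, do not force it but bring the hook round the other way. Leave the other things on the bench where they are.

Things in the scene. Friction and masses are not known exactly. Their poses are not given: they have to be found in the camera images.
- lamp: Curing stand, fixed: aluminium base plate 340 x 130 x 8 mm with a grey lamp box (130 wide, top 153 mm up, violet panel) at one end and a slim upright post (radius 10, black foot, orange collar) near the other. Origin: on the bench below the post's axis; +x points level from post to lamp (lamp box from x = 207 to 263 mm), z up. Its place and direction vary.
- lamp_face (a point): Centre of the violet panel, 88 mm above the bench; axes as lamp.
- hook: Swivel hook on the post: orange hub (radius 13 mm, top 7 mm above the arm's centre line) with a level steel arm, round bar of radius 4. Origin: on the upright turning axis, on the arm's centre line, 210 mm above the bench; +x along the arm to its end, z up. A shut gripper pointing down can push the arm round. Friction about 3 N at 50 mm from the axis; stays where left. Push with under 40 N.
- hook_tip (a point): Arm's end on its centre line, 75 mm from the axis; there the bar turns up, to 18 mm above this line. Hidden stop: the hook turns about 374 degrees in all; the stop lies up to 40 degrees to either side of the direction to the lamp. Brought round from one side the hook may hit it before it points at the lamp; from the other it gets there. It starts 45 degrees or more away from the lamp.
- valve_eye (a point): Centre of the eye in the valve body's loop, 84 mm above the part's foot. The eye goes through along x: 26 mm wide (y), floor 17 mm below this point, roof an upside-down V, about 6 mm above this point at the sides and 19 mm in the middle. Hung, the roof sits on the hook's arm with this point about 15 mm below the arm's centre line. Grip it from above across the loop's 40 mm width.
- valve: Orange printed valve body, about 110 g, standing loose and upright, 116 mm tall: white round flange (radius 24, 6 thick) at the foot, upright tube (radius 14), level cross tube along x (56 long, radius 9, 34 mm up), and on top a flat loop (10 mm thick along x, 40 wide along y, from 62 to 116 mm up). Origin: centre of the underside; z up.
- reject_mid (a point): Bystander: similar orange part, 78 mm tall, white flange, with a plain round top and no loop; point half-way up.
- ipa_mid (a point): Bystander: white bottle, 170 mm tall, radius 34 mm; point half-way up.
- spool: Bystander: orange filament spool lying flat, radius 100, 64 mm high; origin under its centre.
- mask: Bystander: orange domed mask shell, radius 55, 58 mm high; origin under its centre.
Mind the look-alikes: they are no part of the job. Leave any turquoise look-alike of the valve alone.

How it is judged:
On the way, in this order (a step that is already met when the one before it is completed fails the run):
1. the hook points at the lamp while the valve body is not yet on it (y of hook_tip in the frame of lamp between -0.016 and 0.016 m and x of hook_tip in the frame of lamp above 0.05 m and contact force between valve and hook below 0.05 N and distance between valve_eye and hook_tip above 0.06 m), for 0.3 s.
2. the valve body hangs on the hook's arm by its loop (x of valve_eye in the frame of hook between 0.012 and 0.072 m and y of valve_eye in the frame of hook between -0.012 and 0.012 m and z of valve_eye in the frame of hook between -0.024 and -0.007 m and contact force between valve and hook above 0.3 N), for 0.2 s.
At the end, for the whole second after the job is handed in: The hook points at the lamp (arm end within 16 mm of the line from post to lamp), the valve body hangs let go on the arm by its loop (eye centre 7 to 24 mm below it, within 12 mm sideways, 12 to 72 mm from the axis), upright within 0.2 rad and slower than 0.05 m/s (all of step 2 and y of hook_tip in the frame of lamp between -0.016 and 0.016 m and x of hook_tip in the frame of lamp above 0.05 m and angle between valve's own z axis and vertical below 0.2 rad and linear speed of valve below 0.05 m/s); the robot touches nothing.
It fails at once if the hook is forced: pushed with more than 40 N (contact force between any of the fingers, the arm and hook above 40 N).
It fails at once if the valve body falls over (angle between valve's own z axis and vertical above 1 rad).
It fails at once if a bystander (plain orange part, bottle, spool or mask shell) is moved more than 40 mm (distance of any of reject_mid, ipa_mid, spool, mask from where it was at the start of the episode above 0.04 m).
It also fails if it takes over 72 s, if anything falls off the work surface, if the arm or the gripper's body presses on something with over 40 N, if the wrist force passes 120 N, or if a joint passes its speed limit or range.

## Robot

A 6-joint arm with a two-finger parallel gripper is mounted at the origin on the work surface. World frame = base frame: x ahead of the robot, y to its left, z up, the work surface at z = 0. Lengths are in m, angles in rad, forces in N, time in s.
With the tool pointing down it reaches from about 0.3 to 0.85 m from the base axis. Payload 4.2 kg.
Tool frame: the origin (TCP) lies on the centre line of the jaws, within the pads' length; the fingertips stand 14 mm ahead of it and the grasp point (between the pads) lies 5 mm behind it (robot.tips_ahead is the distance from the TCP to the fingertips, in m); z points along the fingers, y is the line along which they close (so a half turn about z gives the same grasp; the last joint's range is limited). The gripper opens to 91 mm and grips with 3 to 60 N. Pads are 32 mm wide; open, the fingers measure 118 mm over their backs; the gripper's body (76 mm by 178 mm) begins 60 mm behind the grasp point.
Start: joints at [-1.347, 0.32, 1.565, -0, 1.257, -0.02], TCP at [0.139, -0.558, 0.228] pointing down, gripper open.
Joint ranges: [-3.11, 3.11], [-0.84, 2.01], [0.21, 2.61], [-1.34, 4.49], [0.05, 2.63], [-2.56, 2.56]. Speed limits (rad/s): [2.57, 2.57, 3.14, 3.14, 3.14, 3.14].

## Interface

Orientations are given as a unit quaternion [w, x, y, z].
In Python, from workcell import robot gives the robot as it stands.
- The arm moves only by the tool step_arm, never from a script. Its argument "rows" is a list of rows, each a list of 3 entries, a list of its own where there are three numbers: the shift along the tool's x, y, z in cm, then the turn about the tool's z in degrees, then the gripper's target within -1 to 1 (shut at 1, half-way at 0, fully open at -1). A call has 1 to 8 rows; each row shifts and turns the commanded pose from where the row before left it, along the tool's axes as they then stand; what a row does not reach is not made up. A row lasts 1/12 s, in which the tool goes at most 41.7 mm and 7.16 degrees, less where a joint would pass 70% of its speed; a pose out of reach is approached as far as the arm can. A call is refused whole if a number of a shift passes 4.17 or a number of a turn 7.16, either way. A call with a gripper value outside its range is refused whole. The fingers move at their own pace and stop on an object; "newtons" is the grip in N (left out, the last holds). Time passes only in rows, so rows that do not move let the fingers close. It gives the time, the measured TCP pose, the force, the opening and the grip force at its end, in the units of the state.
- robot.state(): the state, without advancing time (a new reading comes with each control period).
- robot.get_image(name): name is "scene" or "top"; returns the picture (400x640x3 uint8, red, green, blue); there is no depth.
- robot.camera_model(name): a dict with "intrinsics" (3x3 intrinsics, pixels), "rvec" (rotation vector, rad) and "tvec" (3), from world to camera coordinates, as OpenCV has them. Camera axes: x right, y down, z forward; pixel columns grow to the right and rows downward; lengths in m; the calibration is good to about 2 mm. A picture is of the moment at which its call begins. camera_model takes no time and is no camera call.
- robot.sign_off(): hands the job in; it is judged then, once.
The state is a dict: "t": time; "joints": joint angles; "joint_velocities": joint speeds; "effort": joint torques, N m; "tool_pos": TCP position; "tcp_rot": TCP orientation; "ft_force": force on the tool from outside, world axes, zero at the start; "moment": the same for the moment, N m; "grip_width": finger opening in m; "grip_force": force on a finger pad.
Only numpy, scipy, OpenCV 4.12 (cv2) and the standard library are available. Lean on these libraries where they do the work, as an engineer would, in place of code of your own. Each camera call takes 0.05 s, during which the arm holds its last target. There are 200 camera calls.

## Working session

There is one attempt and no reset: what is moved stays moved. The work goes in short steps, Python scripts to look and compute and a tool call to move; the robot and the scene stay as the last step left them, time stands still between calls to the robot, and variables do not carry over. Pictures are saved under pics/ and viewed, at most 10 in all, crops included, and the job is handed in when it is done.

Besides the shell and the picture viewer there is one more tool, called after "Call:" as name([rows], argument=value, ...), one row to a line, values as JSON. step_arm: Moves the arm, as the interface text tells. Its arguments: {"type":"object","properties":{"rows":{"type":"array","items":{"type":"array"}},"newtons":{"type":"number"}},"required":["rows"]}

```bash
mkdir -p pics
python3 - <<'E'
from workcell import robot
import cv2
for n in("scene","top"):
    cv2.imwrite(f"pics/{n}0.png",robot.get_image(n)[:,:,::-1])
    m=robot.camera_model(n);print(n,m)
print(robot.state())
E
```

```text
scene {'intrinsics': array([[393.63129744,   0.        , 320.63318892],
       [  0.        , 393.63129744, 201.3790184 ],
       [  0.        ,   0.        ,   1.        ]]), 'rvec': array([ 1.73310318,  2.10671414, -0.62350271]), 'tvec': array([ 0.1412362 , -0.38373946,  1.47905847])}
top {'intrinsics': array([[520.46584561,   0.        , 327.37650665],
       [  0.        , 520.46584561, 197.8574484 ],
       [  0.        ,   0.        ,   1.        ]]), 'rvec': array([ 2.17984509, -2.17806302,  0.10558682]), 'tvec': array([-0.02918068,  0.55475973,  2.00395078])}
{'t': 0.1, 'joints': array([-1.34697757e+00,  3.20246163e-01,  1.56552274e+00,  7.87231991e-06,
        1.25745142e+00, -2.00155503e-02]), 'joint_velocities': array([ 0.00083828, -0.00197848, -0.00236698, -0.00059738, -0.00020089,
       -0.00129479]), 'effort': array([-2.61863097e-04, -4.13332558e+01, -2.32508522e+01,  7.29825860e-02,
        4.22024424e-02, -5.72277304e-05]), 'tool_pos': array([ 0.13871832, -0.55757248,  0.22720723]), 'tcp_rot': array([-8.09994841e-04,  9.92577124e-01,  1.21614104e-01, -7.90636280e-05]), 'ft_force': array([ 0.84729952, -0.16772542, -0.20072404]), 'moment': array([-0.06818801, -0.03265653,  0.0514364 ]), 'grip_force': 0.0, 'grip_width': 0.09115643341671299}
```

View pics/scene0.png

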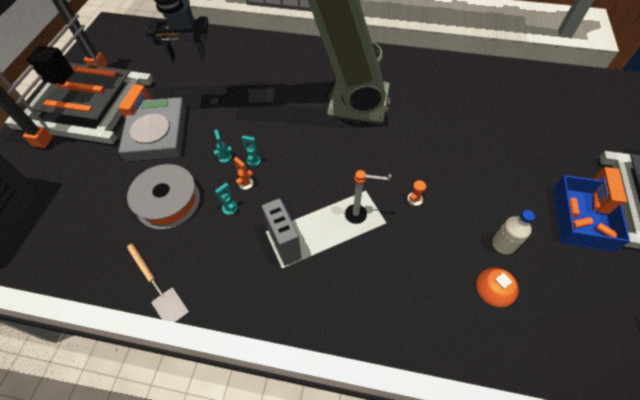

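View pics/top0.png

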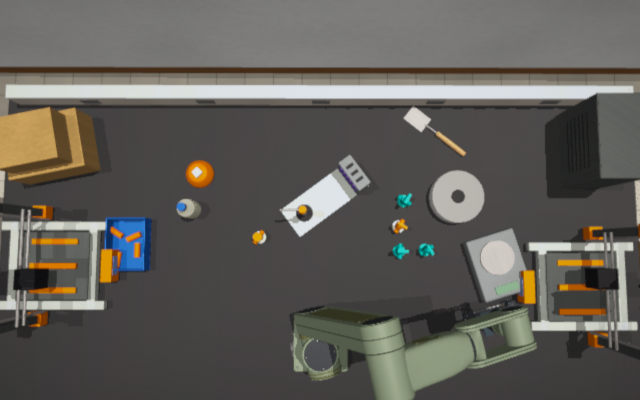

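The scene shows the stand with its post at scene (355,213), top (302,211), and the lamp at scene (282,235), top (352,175). There are two orange candidates:
- **Part among three turquoise look-alikes:** scene (243,172), top (399,227).
- **Part beside the post:** scene (417,190), top (259,237). It looks like it has a plain round top, so it would be the reject.

I'll confirm which is which in an enlarged crop.

```bash
cat > h.py <<'E'
import numpy as np,cv2
from workcell import robot
def cam(n):
    m=robot.camera_model(n);R=cv2.Rodrigues(np.array(m["rvec"]))[0];return m["intrinsics"],R,np.array(m["tvec"])
def ray(n,uv):
    K,R,t=cam(n);d=R.T@np.linalg.inv(K)@np.array([uv[0],uv[1],1.]);return -R.T@t,d/np.linalg.norm(d)
def plane(n,uv,z):
    c,d=ray(n,uv);return c+d*(z-c[2])/d[2]
def tri(a,b):
    P=[K@np.c_[R,t] for K,R,t in(cam("scene"),cam("top"))]
    X=cv2.triangulatePoints(P[0],P[1],np.array(a,float).reshape(2,1),np.array(b,float).reshape(2,1)).ravel();return X[:3]/X[3]
def proj(n,X):
    K,R,t=cam(n);p=K@(R@np.array(X)+t);return p[:2]/p[2]
def crop(img,x,y,w,h,W,H):
    return cv2.resize(img[y:y+h,x:x+w],(W,H),interpolation=cv2.INTER_CUBIC)
E
python3 - <<'E'
from h import *
s=cv2.imread("pics/scene0.png");t=cv2.imread("pics/top0.png")
a=np.hstack([crop(s,205,125,64,48*2//2+0,400,300),crop(s,330,155,64,48,400,300)])
a=np.hstack([crop(s,200,125,80,60*1,400,300),crop(s,340,160,80,60,400,300)])
b=np.hstack([crop(t,370,190,80,60,400,300),crop(t,270,180,80,60,400,300)])
cv2.imwrite("pics/c1.png",np.vstack([a,b]))
for uv in((399,227),(259,237),(302,211),(352,175),(200,173),(188,209),(457,196)): print(uv,plane("top",uv,0.05).round(3))
E
```

```text
(399, 227) [ 0.441 -0.303  0.05 ]
(259, 237) [0.402 0.233 0.05 ]
(302, 211) [0.502 0.069 0.05 ]
(352, 175) [ 0.641 -0.124  0.05 ]
(200, 173) [0.648 0.463 0.05 ]
(188, 209) [0.509 0.506 0.05 ]
(457, 196) [ 0.56  -0.529  0.05 ]
```

View pics/c1.png

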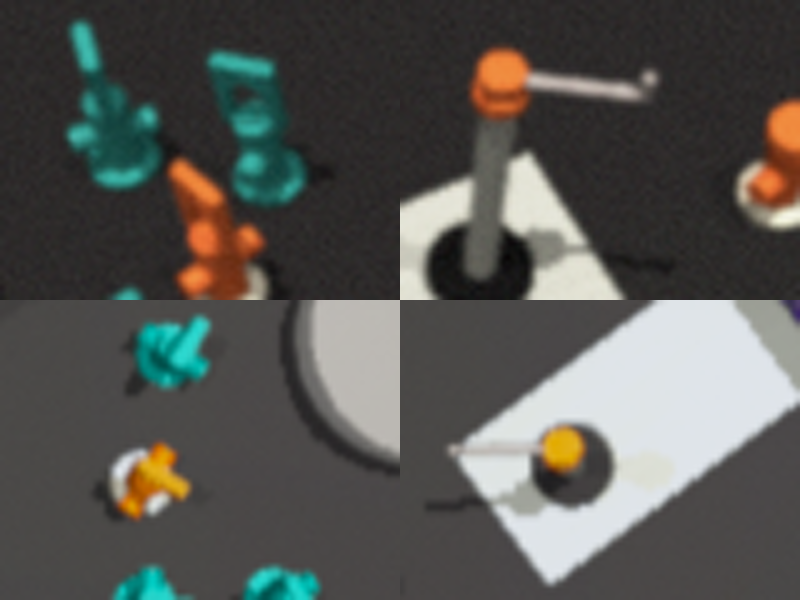

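The enlarged crop settles it. The orange part at top (399,227) has the flat loop and white flange, so it is the valve; its loop runs from top px (398,223) to (407,228). The part at top (259,237) has a round top and is the reject. The hook's hub is at top (302.4,209.6) and its arm end at (280.4,210), so the arm points to image left (+y).

Run:
```python
from h import *
s=cv2.imread("pics/scene0.png");t=cv2.imread("pics/top0.png")
# base plate
hsv=cv2.cvtColor(t,cv2.COLOR_BGR2HSV)
m=((hsv[...,1]<40)&(hsv[...,2]>190)).astype(np.uint8);m[:,:270]=0;m[:,375:]=0;m[:150]=0;m[250:]=0
m=cv2.morphologyEx(m,cv2.MORPH_OPEN,np.ones((3,3)))
c=max(cv2.findContours(m,0,2)[0],key=cv2.contourArea);r=cv2.minAreaRect(c);q=cv2.boxPoints(r)
P=np.array([plane("top",x,0.008) for x in q]);print("plate",q.round(1).tolist(),P.round(4).tolist())
for i in range(4):
    d=P[(i+1)%4]-P[i];print(np.hypot(*d[:2]).round(3),np.degrees(np.arctan2(d[1],d[0])).round(1))
hub=plane("top",(302.4,209.6),.217);tip=plane("top",(280.4,210),.222);print("hub",hub,"tip",tip)
# scene hub crop (502,70)->340+102/5, 160+14 ; tip (648,78)->389.6,175.6
print("hub tri",tri((360.4,174),(302.4,209.6)),"tip tri",tri((389.2,176),(280.4,210)))
print("lampbox top c",plane("top",(352.5,174),.153))
def om(img,x0,x1,y0,y1):
    h=cv2.cvtColor(img,cv2.COLOR_BGR2HSV);m=((h[...,0]<22)&(h[...,1]>120)&(h[...,2]>70)).astype(np.uint8);o=np.zeros_like(m);o[y0:y1,x0:x1]=m[y0:y1,x0:x1];return o
# post foot black
print("foot",plane("top",(270+172/5,180+166/5),.012))
a=plane("top",(370+140/5,190+150/5+3.2),.116)
for uv in((398,223.4),(407.2,228)): print("loop end",plane("top",uv,.116))
print("loop tri",tri((239.5,162.3),(402.8,226)))
# white flange centre 
for uv in((392.5,229),(400,232)): print("flange edge",plane("top",uv,.006))
for uv in((395.5,231),(402,221.5)):print("cross ends",plane("top",uv,.04))
```

```text
plate [[280.1000061035156, 209.8000030517578], [330.70001220703125, 172.6999969482422], [350.0, 199.0], [299.3999938964844, 236.10000610351562]] [[0.509, 0.1563, 0.008], [0.6559, -0.0421, 0.008], [0.5521, -0.1177, 0.008], [0.4065, 0.0804, 0.008]]
0.247 -53.5
0.128 -143.9
0.246 126.3
0.128 36.5
hub [0.49592861 0.060541   0.217     ] tip [0.49411109 0.13749391 0.222     ]
hub tri [0.49642396 0.06262704 0.20736662] tip tri [0.49453201 0.13883437 0.21532072]
lampbox top c [ 0.63123795 -0.11991212  0.153     ]
foot [0.49558987 0.06103045 0.012     ]
loop end [ 0.4517567  -0.29014096  0.116     ]
loop end [ 0.43473508 -0.32408605  0.116     ]
loop tri [ 0.44216828 -0.30884722  0.09993608]
flange edge [ 0.43429126 -0.28404724  0.006     ]
flange edge [ 0.42258031 -0.31331748  0.006     ]
cross ends [ 0.42558856 -0.29103032  0.04      ]
cross ends [ 0.46219163 -0.31654025  0.04      ]
```

```bash
cat >> h.py <<'E'
import json
def yaw():
    q=robot.state()["tcp_rot"];return np.degrees(2*np.arctan2(q[2],q[1]))  # world angle of tool x, tool down
def rows(wps,g,start=None):
    """wps: [(x,y,z,yawdeg,nrows)] absolute; prints rows, linear between waypoints"""
    s=robot.state();p,a=(np.array(s["tool_pos"]),yaw()) if start is None else (np.array(start[:3]),start[3]);out=[]
    for x,y,z,ya,n in wps:
        p0,a0=p.copy(),a
        for i in range(1,n+1):
            d=p0+(np.array([x,y,z])-p0)*i/n-p;da=a0+(ya-a0)*i/n-a
            c,sn=np.cos(np.radians(a)),np.sin(np.radians(a))
            sh=np.round(np.array([c*d[0]+sn*d[1],sn*d[0]-c*d[1],-d[2]])*100,2);tr=round(-da,1)
            out.append([sh.tolist(),tr,g])
            w=sh/100;p=p+np.array([c*w[0]+sn*w[1],sn*w[0]-c*w[1],-w[2]]);a-=tr
    for k in range(0,len(out),8):print(json.dumps(out[k:k+8]))
    print("end",p.round(4),round(a,1))
E
python3 -c "
from h import *
print(yaw());rows([(.4545,.115,.225,181,24)],1)"
```

```text
13.970537210040375
[[[1.95, -2.4, 0.01], -7.0, 1], [[2.24, -2.15, 0.01], -6.9, 1], [[2.47, -1.86, 0.01], -7.0, 1], [[2.68, -1.55, 0.01], -6.9, 1], [[2.85, -1.21, 0.01], -7.0, 1], [[2.97, -0.86, 0.01], -7.0, 1], [[3.06, -0.49, 0.0], -6.9, 1], [[3.09, -0.11, 0.01], -7.0, 1]]
[[[3.09, 0.26, 0.01], -6.9, 1], [[3.03, 0.62, 0.01], -7.0, 1], [[2.93, 1.0, 0.01], -7.0, 1], [[2.79, 1.34, 0.01], -6.9, 1], [[2.61, 1.67, 0.01], -7.0, 1], [[2.38, 1.98, 0.01], -6.9, 1], [[2.13, 2.24, 0.01], -7.0, 1], [[1.84, 2.49, 0.01], -7.0, 1]]
[[[1.53, 2.7, 0.01], -6.9, 1], [[1.19, 2.86, 0.01], -7.0, 1], [[0.83, 2.98, 0.0], -6.9, 1], [[0.47, 3.06, 0.01], -7.0, 1], [[0.09, 3.09, 0.01], -7.0, 1], [[-0.29, 3.08, 0.01], -6.9, 1], [[-0.66, 3.03, 0.01], -7.0, 1], [[-1.02, 2.92, 0.01], -6.9, 1]]
end [0.4545 0.115  0.225 ] 181.0
```

Call:
step_arm([
  [[1.95,-2.4,0.01],-7.0,1],
  [[2.24,-2.15,0.01],-6.9,1],
  [[2.47,-1.86,0.01],-7.0,1],
  [[2.68,-1.55,0.01],-6.9,1],
  [[2.85,-1.21,0.01],-7.0,1],
  [[2.97,-0.86,0.01],-7.0,1],
  [[3.06,-0.49,0.0],-6.9,1],
  [[3.09,-0.11,0.01],-7.0,1],
], newtons=20)

```text
t: 0.77
tool_pos: [0.2442, -0.3322, 0.227]
tcp_rot: [-0.0, 0.819, 0.573, 0.0]
ft_force: [0.1, 0.6, 1.3]
grip_width: 0.0403
grip_force: 0.0
```

Call:
step_arm([
  [[3.09,0.26,0.01],-6.9,1],
  [[3.03,0.62,0.01],-7.0,1],
  [[2.93,1.0,0.01],-7.0,1],
  [[2.79,1.34,0.01],-6.9,1],
  [[2.61,1.67,0.01],-7.0,1],
  [[2.38,1.98,0.01],-6.9,1],
  [[2.13,2.24,0.01],-7.0,1],
  [[1.84,2.49,0.01],-7.0,1],
])

```text
t: 1.43
tool_pos: [0.3494, -0.1081, 0.2263]
tcp_rot: [-0.0, 0.456, 0.89, -0.0]
ft_force: [-0.2, -0.5, 0.1]
grip_width: 0.0008
grip_force: 0.0
```

Call:
step_arm([
  [[1.53,2.7,0.01],-6.9,1],
  [[1.19,2.86,0.01],-7.0,1],
  [[0.83,2.98,0.0],-6.9,1],
  [[0.47,3.06,0.01],-7.0,1],
  [[0.09,3.09,0.01],-7.0,1],
  [[-0.29,3.08,0.01],-6.9,1],
  [[-0.66,3.03,0.01],-7.0,1],
  [[-1.02,2.92,0.01],-6.9,1],
])

```text
t: 2.1
tool_pos: [0.4547, 0.1161, 0.2254]
tcp_rot: [-0.0, -0.012, 1.0, -0.0]
ft_force: [0.1, 0.2, 0.7]
grip_width: 0.0006
grip_force: 0.0
```

Call:
step_arm([
  [[0,0,1.7],0,1],
  [[0,0,0],0,1],
  [[-1.0,0,0],0,1],
  [[-0.8,0,0],0,1],
  [[-0.34,0.1,0],3.5,1],
  [[-0.34,0.1,0],3.5,1],
  [[-0.34,0.1,0],3.5,1],
  [[-0.34,0.1,0],3.5,1],
])

```text
t: 2.77
tool_pos: [0.4866, 0.1177, 0.2094]
tcp_rot: [-0.001, 0.116, 0.993, 0.001]
ft_force: [-3.0, 3.5, 0.4]
grip_width: 0.0005
grip_force: 1.4
```

Call:
step_arm([
  [[-0.68,0.2,0],7,1],
  [[-0.68,0.2,0],7,1],
  [[-0.68,0.2,0],7,1],
  [[-0.68,0.2,0],7,1],
  [[-0.68,0.2,0],7,1],
  [[-0.68,0.2,0],7,1],
  [[-0.68,0.2,0],7,1],
  [[-0.68,0.2,0],7,1],
])

```text
t: 3.43
tool_pos: [0.5388, 0.0987, 0.2096]
tcp_rot: [-0.0, 0.57, 0.822, 0.002]
ft_force: [-0.9, 4.8, -0.9]
grip_width: 0.0003
grip_force: 2.3
```

```bash
cat >> h.py <<'E'
AX=np.array([.4958,.0607]);LA=-53.6
def rel():
    s=robot.state();d=np.array(s["tool_pos"])[:2]-AX;p=np.degrees(np.arctan2(d[1],d[0]))
    print("tool polar r %.4f ang %.1f yaw %.1f"%(np.hypot(*d),p,yaw()),"F",np.round(s["ft_force"],1),s["joints"].round(2))
E
python3 - <<'E'
from h import *
rel()
im=robot.get_image("top")[:,:,::-1];im2=robot.get_image("scene")[:,:,::-1]
cv2.imwrite("pics/c2.png",np.hstack([crop(im,270,180,80,60,400,300),crop(im2,330,150,80,60,400,300)]))
E
```

```text
tool polar r 0.0574 ang 41.5 yaw 110.5 F [-0.9  4.8 -0.9] [ 0.16  0.29  1.66  0.    1.19 -0.2 ]
```

View pics/c2.png

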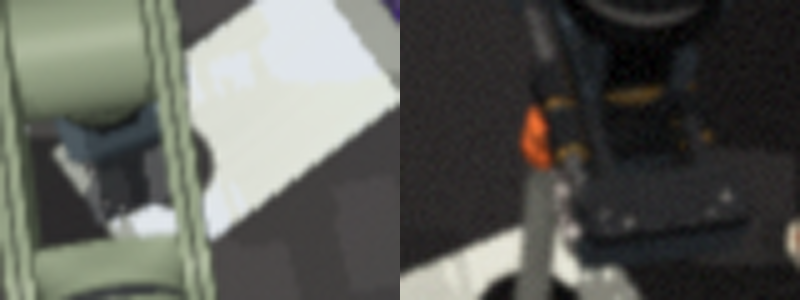

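The arm and gripper hide the hook in both views: the tool is around top px (295,215) and the hub at scene (437,178). I'll go by geometry and force instead; the hook arm is at about 21°. The stop can begin at about -13°, so I'll push on to about 0° and then go in small steps.

Call:
step_arm([
  [[-0.49,0.15,0],5,1],
  [[-0.49,0.15,0],5,1],
  [[-0.49,0.15,0],5,1],
  [[-0.49,0.15,0],5,1],
  [[-0.2,0.06,0],2,1],
  [[-0.2,0.06,0],2,1],
])

```text
t: 4.03
tool_pos: [0.5491, 0.0768, 0.2094]
tcp_rot: [-0.001, 0.726, 0.688, 0.001]
ft_force: [-0.6, 4.8, 1.4]
grip_width: 0.0009
grip_force: 1.9
```

Call:
step_arm([
  [[-0.2,0.06,0],2,1],
  [[-0.2,0.06,0],2,1],
  [[-0.2,0.06,0],2,1],
])

```text
t: 4.28
tool_pos: [0.55, 0.0708, 0.2094]
tcp_rot: [-0.001, 0.761, 0.649, 0.001]
ft_force: [-1.0, 4.0, 0.9]
grip_width: 0.0007
grip_force: 1.9
```

Call:
step_arm([
  [[-0.15,0.05,0],1.5,1],
  [[-0.15,0.05,0],1.5,1],
])

```text
t: 4.45
tool_pos: [0.5505, 0.0675, 0.2093]
tcp_rot: [-0.0, 0.778, 0.629, 0.001]
ft_force: [-1.1, 4.0, 1.0]
grip_width: 0.0001
grip_force: 1.8
```

Call:
step_arm([
  [[-0.15,0.05,0],1.5,1],
  [[-0.15,0.05,0],1.5,1],
])

```text
t: 4.62
tool_pos: [0.5511, 0.0642, 0.209]
tcp_rot: [-0.0, 0.794, 0.608, 0.0]
ft_force: [-0.9, 4.6, 0.4]
grip_width: 0.0005
grip_force: 1.8
```

Call:
step_arm([
  [[-0.2,0.06,0],2,1],
  [[-0.2,0.06,0],2,1],
])

```text
t: 4.78
tool_pos: [0.5512, 0.06, 0.2089]
tcp_rot: [0.0, 0.815, 0.58, 0.0]
ft_force: [-0.9, 4.9, 1.6]
grip_width: 0.0002
grip_force: 1.8
```

Call:
step_arm([
  [[-0.2,0.06,0],2,1],
  [[-0.2,0.06,0],2,1],
])

```text
t: 4.95
tool_pos: [0.551, 0.0558, 0.2089]
tcp_rot: [0.0, 0.835, 0.551, 0.0]
ft_force: [-0.0, 4.2, 0.5]
grip_width: 0.0011
grip_force: 1.8
```

Call:
step_arm([
  [[-0.2,0.06,0],2,1],
  [[-0.2,0.06,0],2,1],
])

```text
t: 5.12
tool_pos: [0.5506, 0.0517, 0.2089]
tcp_rot: [0.0, 0.853, 0.521, 0.001]
ft_force: [0.5, 2.9, -0.1]
grip_width: 0.0004
grip_force: 1.7
```

Call:
step_arm([
  [[-0.2,0.06,0],2,1],
  [[-0.2,0.06,0],2,1],
])

```text
t: 5.28
tool_pos: [0.5499, 0.0475, 0.2088]
tcp_rot: [0.0, 0.871, 0.491, 0.001]
ft_force: [-0.8, 3.9, 0.4]
grip_width: -0.0
grip_force: 1.7
```

Call:
step_arm([
  [[-0.2,0.06,0],2,1],
  [[-0.2,0.06,0],2,1],
])

```text
t: 5.45
tool_pos: [0.5489, 0.0435, 0.2088]
tcp_rot: [0.0, 0.888, 0.461, 0.001]
ft_force: [0.3, 4.8, -0.1]
grip_width: 0.0011
grip_force: 1.7
```

Call:
step_arm([
  [[-0.2,0.06,0],2,1],
  [[-0.2,0.06,0],2,1],
])

```text
t: 5.62
tool_pos: [0.5477, 0.0395, 0.2089]
tcp_rot: [0.0, 0.903, 0.429, 0.001]
ft_force: [1.1, 3.6, 0.1]
grip_width: 0.0004
grip_force: 1.6
```

Call:
step_arm([
  [[-0.2,0.06,0],2,1],
  [[-0.2,0.06,0],2,1],
])

```text
t: 5.78
tool_pos: [0.5472, 0.0371, 0.2091]
tcp_rot: [-0.001, 0.918, 0.397, 0.003]
ft_force: [5.0, 10.3, -2.8]
grip_width: 0.0006
grip_force: 5.1
```

The force rose to about 11 N with the hook arm at about -44°, so that is the stop, roughly 9° short of the lamp. I'll back off, clear the view and measure.

Call:
step_arm([
  [[1.5,0,0],0,1],
  [[1.5,0,-0.5],0,1],
  [[0,0,-3.5],0,1],
  [[0,0,-3.5],0,1],
])

```text
t: 6.12
tool_pos: [0.5657, 0.0572, 0.2825]
tcp_rot: [0.001, 0.917, 0.399, -0.003]
ft_force: [0.7, -0.2, -0.2]
grip_width: 0.0003
grip_force: 0.0
```

```bash
python3 -c "
from h import *
rel();print(robot.state()['tool_pos'],yaw());rows([(.46,-.15,.285,47,8)],1)"
```

```text
tool polar r 0.0700 ang -2.9 yaw 47.1 F [ 0.7 -0.2 -0.2] [ 0.08  0.28  1.48 -0.    1.38  0.83]
[0.5656668  0.05718898 0.28251466] 47.0510798236357
[[[-2.8, 0.8, -0.03], 0.0, 1], [[-2.79, 0.8, -0.03], 0.0, 1], [[-2.8, 0.79, -0.03], 0.0, 1], [[-2.79, 0.8, -0.03], 0.0, 1], [[-2.8, 0.8, -0.04], 0.0, 1], [[-2.79, 0.8, -0.03], 0.0, 1], [[-2.8, 0.79, -0.03], 0.0, 1], [[-2.8, 0.8, -0.03], 0.1, 1]]
end [ 0.4599 -0.15    0.285 ] 47.0
```

Call:
step_arm([
  [[-2.8,0.8,-0.03],0.0,1],
  [[-2.8,0.8,-0.03],0.0,1],
  [[-2.8,0.8,-0.03],0.0,1],
  [[-2.8,0.8,-0.03],0.0,1],
  [[-2.8,0.8,-0.03],0.0,1],
  [[-2.8,0.8,-0.03],0.0,1],
  [[-2.8,0.8,-0.03],0.0,1],
  [[-2.8,0.8,-0.03],0.0,1],
])

```text
t: 6.78
tool_pos: [0.459, -0.1519, 0.2862]
tcp_rot: [0.001, 0.917, 0.399, -0.001]
ft_force: [1.1, -1.1, 0.1]
grip_width: 0.0004
grip_force: 0.0
```

Run:
```python
from h import *
im=robot.get_image("top")[:,:,::-1];im2=robot.get_image("scene")[:,:,::-1]
cv2.imwrite("pics/c3.png",np.hstack([crop(im,280,180,60,60,400,400),crop(im2,320,150,60,60,400,400)]))
print(robot.state()["tool_pos"])
for a in(-44,-53.6):
    X=[*(AX+.075*np.array([np.cos(np.radians(a)),np.sin(np.radians(a))])),.222]
    print(a,(proj("top",X)-[280,180])*400/60,(proj("scene",X)-[320,150])*400/60+[400,0])
```

```text
[ 0.45827185 -0.15347619  0.28635729]
-44 [247.84265177  95.06051547] [504.07629139 226.25668827]
-53.6 [263.46970285 112.89074817] [487.26138145 203.14156781]
```

View pics/c3.png

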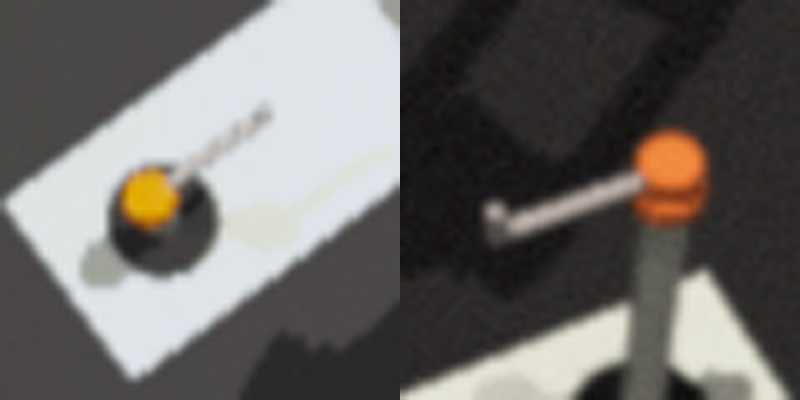

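The hook has already come round to the lamp. In the top crop the hub is at (150,195) and the tip at (266,110), a 36.2° slope against 36.7° for the plate edge, and the scene view agrees to within about 2°. So the hook is well inside tolerance, resting at or near its stop, and needs no more pushing. Next is the valve.

Run:
```python
from h import *
im=robot.get_image("top")[:,:,::-1].copy();im2=robot.get_image("scene")[:,:,::-1].copy()
a=crop(im,375,190,60,60,400,400);b=crop(im2,210,140,60,60,400,400)
c=np.array([.4435,-.3065]);th=np.radians(60);u=np.array([np.cos(th),np.sin(th)]);v=np.array([u[1],-u[0]])
for o,z in[(-.02*u,.116),(.02*u,.116),(0*u,.116),(0*u,.0),(.028*v,.034),(-.028*v,.034),(.024*u,0),(-.024*u,0)]:
    X=[*(c+o),z]
    for n,i,o0 in(("top",a,(375,190)),("scene",b,(210,140))):
        p=(proj(n,X)-o0)*400/60;cv2.circle(i,tuple(int(k) for k in p.round()),3,(255,0,255) if z>.1 else (255,255,0) if z==.034 else (0,255,0),-1)
cv2.imwrite("pics/c4.png",np.hstack([a,b]))
for uv in((404,200),(400,251),(426,250)):print(plane("top",uv,.05)[:2].round(3))
```

```text
[ 0.545 -0.324]
[ 0.349 -0.306]
[ 0.353 -0.405]
```

View pics/c4.png

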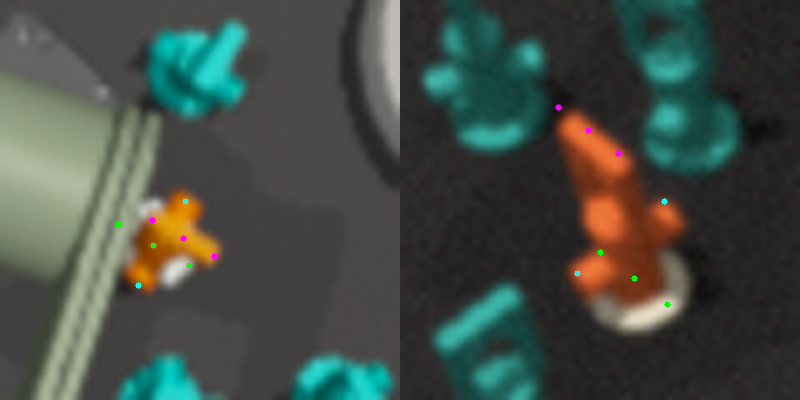

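The crop shows the valve with its loop ridge from top crop px (165,222) to (215,248), and scene crop (568,118) to (627,160). My guess dots are about 1–2 image px off, so I'll cast rays for the measured features.

Run:
```python
from h import *
T=lambda x,y:(375+x*.15,190+y*.15)
S=lambda x,y:(210+(x-400)*.15,140+y*.15)
for l,n,uv,z in [("loopA","scene",S(571,120),.116),("loopB","scene",S(624,160),.116),("cross1","scene",S(668,217),.034),("cross2","scene",S(590,272),.034),("flange","scene",S(641,283),.004),
 ("loopB","top",T(213,251),.116),("loopA","top",T(160,222),.116),("cross1","top",T(185,203),.036),("cross2","top",T(140,277),.036),("flange","top",T(163,245),.004)]:
    print(l,n,plane(n,uv,z)[:2].round(4))
import sys
rows([(.444,-.308,.19,150,16)],-.4)
```

```text
loopA scene [ 0.4394 -0.3159]
loopB scene [ 0.4568 -0.2854]
cross1 scene [ 0.4278 -0.2878]
cross2 scene [ 0.4659 -0.3148]
flange scene [ 0.4482 -0.3005]
loopB top [ 0.436  -0.3232]
loopA top [ 0.4521 -0.2939]
cross1 top [ 0.4664 -0.3201]
cross2 top [ 0.4236 -0.2935]
flange top [ 0.4432 -0.3117]
[[[-0.79, 0.6, 0.6], -6.4, -0.4], [[-0.84, 0.51, 0.6], -6.5, -0.4], [[-0.9, 0.41, 0.6], -6.4, -0.4], [[-0.94, 0.3, 0.61], -6.5, -0.4], [[-0.97, 0.2, 0.6], -6.4, -0.4], [[-0.98, 0.09, 0.6], -6.5, -0.4], [[-0.99, -0.02, 0.6], -6.4, -0.4], [[-0.98, -0.13, 0.6], -6.5, -0.4]]
[[[-0.96, -0.25, 0.6], -6.4, -0.4], [[-0.93, -0.35, 0.6], -6.4, -0.4], [[-0.88, -0.44, 0.6], -6.5, -0.4], [[-0.82, -0.55, 0.61], -6.4, -0.4], [[-0.76, -0.63, 0.6], -6.5, -0.4], [[-0.68, -0.72, 0.6], -6.4, -0.4], [[-0.6, -0.79, 0.6], -6.5, -0.4], [[-0.5, -0.85, 0.6], -6.4, -0.4]]
end [ 0.444 -0.308  0.19 ] 150.0
```

Call:
step_arm([
  [[-0.79,0.6,0.6],-6.4,-0.4],
  [[-0.84,0.51,0.6],-6.5,-0.4],
  [[-0.9,0.41,0.6],-6.4,-0.4],
  [[-0.94,0.3,0.61],-6.5,-0.4],
  [[-0.97,0.2,0.6],-6.4,-0.4],
  [[-0.98,0.09,0.6],-6.5,-0.4],
  [[-0.99,-0.02,0.6],-6.4,-0.4],
  [[-0.98,-0.13,0.6],-6.5,-0.4],
])

```text
t: 7.65
tool_pos: [0.4528, -0.2281, 0.2376]
tcp_rot: [0.0, 0.649, 0.761, -0.0]
ft_force: [-0.1, -0.5, -0.0]
grip_width: 0.0507
grip_force: 0.0
```

Call:
step_arm([
  [[-0.96,-0.25,0.6],-6.4,-0.4],
  [[-0.93,-0.35,0.6],-6.4,-0.4],
  [[-0.88,-0.44,0.6],-6.5,-0.4],
  [[-0.82,-0.55,0.61],-6.4,-0.4],
  [[-0.76,-0.63,0.6],-6.5,-0.4],
  [[-0.68,-0.72,0.6],-6.4,-0.4],
  [[-0.6,-0.79,0.6],-6.5,-0.4],
  [[-0.5,-0.85,0.6],-6.4,-0.4],
])

```text
t: 8.32
tool_pos: [0.4451, -0.3069, 0.1894]
tcp_rot: [-0.0, 0.254, 0.967, -0.0]
ft_force: [-0.2, 0.5, 0.4]
grip_width: 0.0639
grip_force: 0.0
```

Run:
```python
from h import *
print(robot.state()["tool_pos"],robot.state()["grip_width"],yaw())
rows([(.446,-.305,.185,149,2),(.446,-.305,.098,149,5)],-.4)
im=robot.get_image("top")[:,:,::-1].copy();im2=robot.get_image("scene")[:,:,::-1].copy()
a=crop(im,375,190,60,60,400,400);b=crop(im2,200,120,80,80,400,400)
cv2.imwrite("pics/c5.png",np.hstack([a,b]))
```

```text
[ 0.44514605 -0.3068746   0.18944738] 0.06390784503946109 150.5313250867568
[[[0.01, 0.1, 0.22], 0.8, -0.4], [[0.01, 0.11, 0.22], 0.7, -0.4], [[-0.0, -0.0, 1.74], 0.0, -0.4], [[-0.0, -0.0, 1.74], 0.0, -0.4], [[-0.0, -0.0, 1.74], 0.0, -0.4], [[-0.0, -0.0, 1.74], 0.0, -0.4], [[-0.0, -0.0, 1.74], 0.0, -0.4]]
end [ 0.446 -0.305  0.098] 149.0
```

View pics/c5.png

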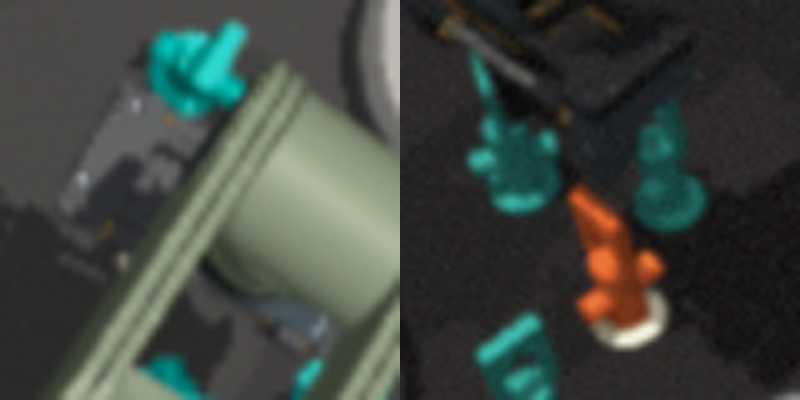

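The crop shows the gripper right above the orange loop (scene crop (595,205)) with the turquoise parts clear to the sides. I'll descend with a force check, then close.

Call:
step_arm([
  [[0,0.1,0.22],0.8,-0.4],
  [[0,0.1,0.22],0.7,-0.4],
  [[0,0,1.74],0,-0.4],
  [[0,0,1.74],0,-0.4],
  [[0,0,1.74],0,-0.4],
])

```text
t: 8.83
tool_pos: [0.4457, -0.3047, 0.1333]
tcp_rot: [0.001, 0.271, 0.962, -0.0]
ft_force: [0.0, 0.2, 0.4]
grip_width: 0.0637
grip_force: 0.0
```

Call:
step_arm([
  [[0,0,1.74],0,-0.4],
  [[0,0,1.74],0,-0.4],
  [[0,0,0],0,-0.4],
])

```text
t: 9.08
tool_pos: [0.4436, -0.3033, 0.0958]
tcp_rot: [-0.003, 0.271, 0.962, 0.001]
ft_force: [-0.2, 0.7, 0.3]
grip_width: 0.064
grip_force: 0.0
```

Call:
step_arm([
  [[0,0,0],0,0.0],
  [[0,0,0],0,0.2],
  [[0,0,0],0,0.4],
  [[0,0,0],0,0.4],
  [[0,0,0],0,0.4],
  [[0,0,0],0,0.4],
], newtons=10)

```text
t: 9.58
tool_pos: [0.4458, -0.3057, 0.0997]
tcp_rot: [0.001, 0.271, 0.963, -0.0]
ft_force: [0.0, 2.2, 4.3]
grip_width: 0.0405
grip_force: 9.9
```

```bash
python3 -c "
from h import *
rows([(.4458,-.3057,.265,149,6),(.572,-.0385,.265,127.5,10)],.4)"
```

```text
[[[0.0, 0.0, -2.76], -0.1, 0.4], [[0.0, 0.0, -2.75], -0.1, 0.4], [[0.0, 0.0, -2.76], -0.0, 0.4], [[0.0, 0.0, -2.75], -0.1, 0.4], [[0.0, 0.0, -2.76], -0.1, 0.4], [[0.0, 0.0, -2.75], -0.1, 0.4], [[0.29, 2.94, -0.0], 2.2, 0.4], [[0.41, 2.93, -0.0], 2.1, 0.4]]
[[[0.51, 2.91, -0.0], 2.2, 0.4], [[0.62, 2.89, -0.0], 2.1, 0.4], [[0.73, 2.86, -0.0], 2.2, 0.4], [[0.84, 2.83, -0.0], 2.1, 0.4], [[0.94, 2.81, -0.0], 2.2, 0.4], [[1.05, 2.76, -0.0], 2.1, 0.4], [[1.15, 2.72, -0.0], 2.2, 0.4], [[1.25, 2.68, -0.0], 2.1, 0.4]]
end [ 0.572  -0.0385  0.265 ] 127.5
```

Call:
step_arm([
  [[0,0,-1.5],0,0.4],
  [[0,0,-2.75],0,0.4],
  [[0,0,-2.75],0,0.4],
  [[0,0,-2.75],0,0.4],
  [[0,0,-2.75],0,0.4],
  [[0,0,-2.75],0,0.4],
  [[0,0,-1.25],0,0.4],
], newtons=15)

```text
t: 10.17
tool_pos: [0.4458, -0.3061, 0.2672]
tcp_rot: [0.002, 0.271, 0.963, -0.001]
ft_force: [0.9, -0.7, -1.2]
grip_width: 0.0403
grip_force: 14.8
```

Call:
step_arm([
  [[0.29,2.94,0],2.2,0.4],
  [[0.41,2.93,0],2.1,0.4],
  [[0.51,2.91,0],2.2,0.4],
  [[0.62,2.89,0],2.1,0.4],
  [[0.73,2.86,0],2.2,0.4],
  [[0.84,2.83,0],2.1,0.4],
  [[0.94,2.81,0],2.2,0.4],
  [[1.05,2.76,0],2.1,0.4],
])

```text
t: 10.83
tool_pos: [0.5478, -0.0912, 0.2632]
tcp_rot: [-0.0, 0.413, 0.911, -0.0]
ft_force: [0.6, 0.2, -1.7]
grip_width: 0.0401
grip_force: 15.0
```

Call:
step_arm([
  [[1.15,2.72,0],2.2,0.4],
  [[1.25,2.68,0],2.1,0.4],
  [[0,0,0],0,0.4],
  [[0,0,0],0,0.4],
  [[0,0,0],0,0.4],
  [[0,0,0],0,0.4],
])

```text
t: 11.33
tool_pos: [0.5729, -0.0402, 0.2634]
tcp_rot: [-0.0, 0.446, 0.895, -0.0]
ft_force: [0.5, -0.2, -1.6]
grip_width: 0.0399
grip_force: 15.0
```

Run:
```python
from h import *
print(robot.state()["tool_pos"],robot.state()["grip_width"],yaw())
im=robot.get_image("top")[:,:,::-1].copy();im2=robot.get_image("scene")[:,:,::-1].copy()
o2=(290,140)
a=crop(im,280,170,60,60,400,400);b=crop(im2,290,140,90,90,600,600)
p=robot.state()["tool_pos"];p=p-[0,0,.015]
q=(proj("scene",p)-o2)*600/90;print("eye proj crop",q+[200,0])
cv2.circle(b,tuple(int(v) for v in q),3,(255,0,255),-1)
cv2.imwrite("pics/c6.png",np.hstack([np.vstack([a[:,100:300],np.zeros((200,200,3),np.uint8)]),b]))
```

```text
[ 0.57286292 -0.04021047  0.26337762] 0.039940374878073635 127.01814018502891
eye proj crop [364.68437249 282.27261305]
```

View pics/c6.png

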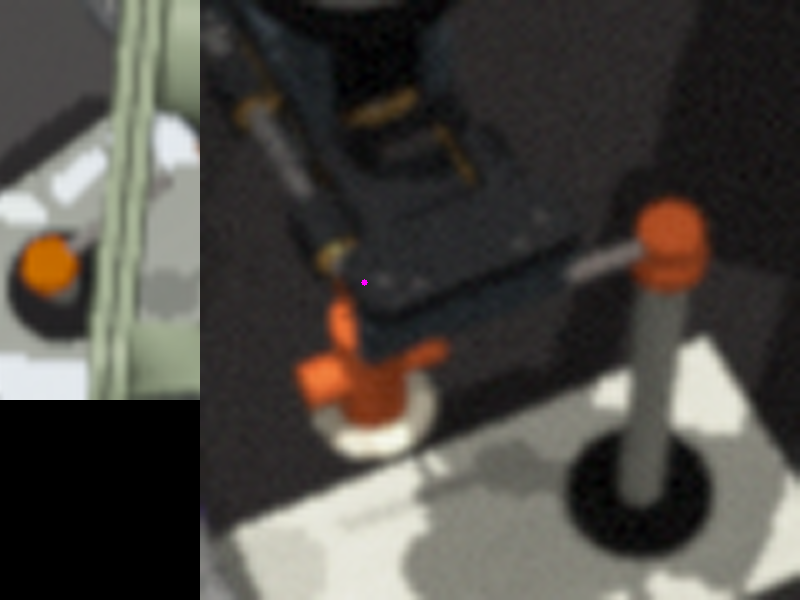

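The valve is held upright, with the cross tube from crop (320,380) to (435,350), parallel to the hook arm, which shows between (575,272) and (640,250). The TCP is at r = 127 mm and -52.6° from the post axis, in line with the hook. I'll lower and insert.

Call:
step_arm([
  [[0,0,1.0],0,0.4],
  [[0,0,1.0],0,0.4],
  [[0,0,1.0],0,0.4],
  [[1.0,0,0],0,0.4],
  [[1.0,0,0],0,0.4],
  [[1.0,0,0],0,0.4],
  [[0.6,0,0],0,0.4],
  [[0,0,0],0,0.4],
])

```text
t: 12.1
tool_pos: [0.5509, -0.009, 0.2343]
tcp_rot: [0.0, 0.445, 0.896, 0.0]
ft_force: [-0.3, 0.3, -1.2]
grip_width: 0.0398
grip_force: 15.0
```

Run:
```python
from h import *
rel();print(robot.state()["tool_pos"])
im2=robot.get_image("scene")[:,:,::-1].copy();im=robot.get_image("top")[:,:,::-1].copy()
b=crop(im2,320,150,60,60,600,600)
cv2.imwrite("pics/c7.png",b)
```

```text
tool polar r 0.0889 ang -51.7 yaw 127.2 F [-0.3  0.3 -1.2] [-0.04  0.28  1.61  0.    1.25 -0.69]
[ 0.55091851 -0.00902862  0.23425693]
```

View pics/c7.png

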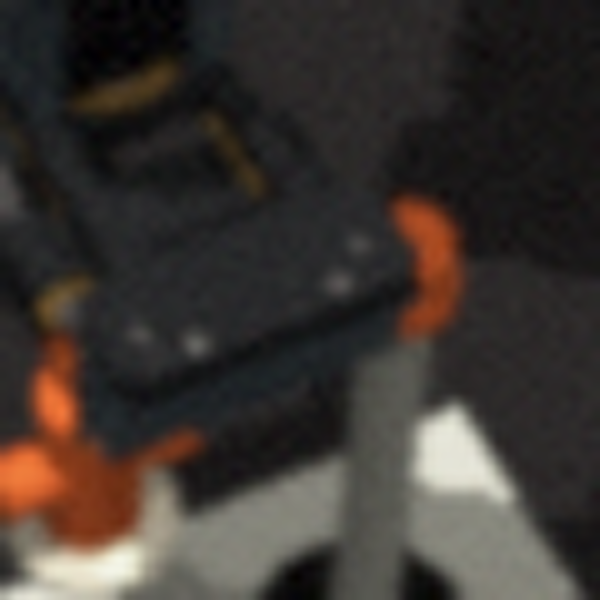

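The crop shows the gripper with the valve approaching the hub (430,265), no contact yet and force near zero. I'll advance gently over the tip.

Call:
step_arm([
  [[0.4,0,0],0,0.4],
  [[0.4,0,0],0,0.4],
  [[0.4,0,0],0,0.4],
])

```text
t: 12.45
tool_pos: [0.5444, -0.0008, 0.2335]
tcp_rot: [0.0, 0.446, 0.895, -0.0]
ft_force: [1.3, 0.6, -1.6]
grip_width: 0.0397
grip_force: 15.0
```

Call:
step_arm([
  [[0.4,0,0],0,0.4],
  [[0.4,0,0],0,0.4],
])

```text
t: 12.62
tool_pos: [0.5394, 0.0057, 0.2335]
tcp_rot: [-0.0, 0.446, 0.895, -0.0]
ft_force: [0.1, 0.1, -1.1]
grip_width: 0.0397
grip_force: 15.0
```

Call:
step_arm([
  [[0.4,0,0],0,0.4],
  [[0.4,0,0],0,0.4],
  [[0.4,0,0],0,0.4],
])

```text
t: 12.87
tool_pos: [0.5322, 0.0154, 0.2335]
tcp_rot: [0.0, 0.446, 0.895, -0.0]
ft_force: [0.2, 0.6, -1.3]
grip_width: 0.0396
grip_force: 15.0
```

Call:
step_arm([
  [[0.4,0,0],0,0.4],
  [[0.4,0,0],0,0.4],
  [[0,0,0],0,0.4],
  [[0,0,0.5],0,0.4],
  [[0,0,0.5],0,0.4],
  [[0,0,0],0,0.4],
])

```text
t: 13.37
tool_pos: [0.527, 0.0213, 0.2221]
tcp_rot: [-0.001, 0.446, 0.895, -0.001]
ft_force: [-0.3, -0.6, -1.3]
grip_width: 0.0402
grip_force: 15.0
```

```bash
python3 -c "
from h import *
rel();print(robot.state()['tool_pos'])"
```

```text
tool polar r 0.0503 ang -51.7 yaw 127.1 F [-0.3 -0.6 -1.3] [ 0.02  0.25  1.68 -0.    1.21 -0.63]
[0.5269802  0.02127581 0.22211603]
```

Call:
step_arm([
  [[0,0,0.4],0,0.4],
  [[0,0,0.4],0,0.4],
  [[0,0,0],0,0.4],
])

```text
t: 13.62
tool_pos: [0.5271, 0.0213, 0.2145]
tcp_rot: [-0.001, 0.446, 0.895, -0.0]
ft_force: [-0.3, 0.0, -2.3]
grip_width: 0.0398
grip_force: 15.0
```

Call:
step_arm([
  [[0,0,0.2],0,0.4],
  [[0,0,0.1],0,0.4],
  [[0,0,0],0,0.4],
])

```text
t: 13.87
tool_pos: [0.5281, 0.0215, 0.2129]
tcp_rot: [0.001, 0.446, 0.895, 0.0]
ft_force: [0.5, 0.1, -0.4]
grip_width: 0.0401
grip_force: 15.0
```

Call:
step_arm([
  [[0,0,0.1],0,0.4],
  [[0,0,0.1],0,0.4],
  [[0,0,0],0,0.4],
  [[0,0,0],0,0.4],
])

```text
t: 14.2
tool_pos: [0.5288, 0.0218, 0.2119]
tcp_rot: [0.002, 0.446, 0.895, 0.001]
ft_force: [0.6, 1.7, 5.3]
grip_width: 0.0401
grip_force: 15.0
```

Seated: the hook is carrying 5 N through the loop. I'll relax a touch and let go gently.

Call:
step_arm([
  [[0,0,-0.1],0,0.4],
  [[0,0,0],0,0.4],
  [[0,0,0],0,0.2],
  [[0,0,0],0,0.1],
  [[0,0,0],0,0.05],
  [[0,0,0],0,0.0],
  [[0,0,0],0,-0.1],
  [[0,0,0],0,-0.2],
], newtons=4)

```text
t: 14.87
tool_pos: [0.5266, 0.0211, 0.2109]
tcp_rot: [-0.001, 0.446, 0.895, -0.001]
ft_force: [-0.1, 0.4, 0.6]
grip_width: 0.0533
grip_force: 0.0
```

Call:
step_arm([
  [[0,0,0],0,-0.4],
  [[0,0,0],0,-0.4],
  [[0,0,0],0,-0.4],
  [[0,0,-0.5],0,-0.4],
  [[0,0,-1],0,-0.4],
  [[0,0,-2],0,-0.4],
  [[0,0,-3],0,-0.4],
  [[0,0,-3],0,-0.4],
])

```text
t: 15.53
tool_pos: [0.5272, 0.0214, 0.3081]
tcp_rot: [-0.0, 0.446, 0.895, -0.0]
ft_force: [0.5, 0.3, -0.1]
grip_width: 0.0642
grip_force: 0.0
```

Call:
step_arm([
  [[0,0,-3],0,-0.4],
  [[-3,0,-1],0,-0.4],
  [[-3,-2,0],0,-0.4],
  [[-3,-3,0],0,-0.4],
  [[-3,-3,0],0,-0.4],
  [[-3,-3,0],0,-0.4],
  [[-3,-3,0],0,-0.4],
  [[-3,-3,0],0,-0.4],
])

```text
t: 16.2
tool_pos: [0.5185, -0.2467, 0.3479]
tcp_rot: [0.001, 0.446, 0.895, -0.0]
ft_force: [0.5, 0.7, 0.8]
grip_width: 0.0638
grip_force: 0.0
```

Run:
```python
from h import *
print(robot.state()["tool_pos"],robot.state()["ft_force"])
im2=robot.get_image("scene")[:,:,::-1].copy();im=robot.get_image("top")[:,:,::-1].copy()
cv2.imwrite("pics/c8.png",np.hstack([crop(im,280,170,60,60,400,400),crop(im2,310,150,80,80,400,400)]))
```

```text
[ 0.51848531 -0.24669201  0.34790351] [0.48134898 0.72263778 0.76943897]
```

View pics/c8.png

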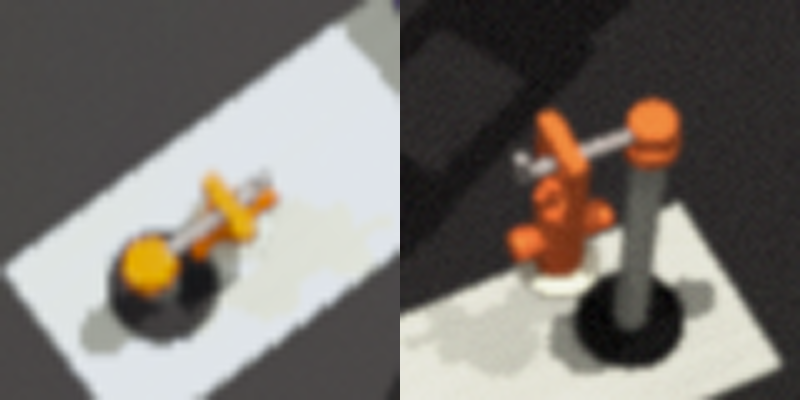

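The valve hangs on the hook by its loop: loop at top crop (230,205) and scene crop (560,140), hook pointing along the plate. I'll let it settle before handing in.

```bash
cat > m.py <<'E'
from h import *
import time
F=[]
for i in range(12):
    F.append(cv2.cvtColor(robot.get_image("scene")[150:230,310:390],cv2.COLOR_RGB2HSV))
for f in F[::2]:
    ys,xs=np.where((f[...,0]<18)&(f[...,1]>150)&(f[...,2]>70)&(np.arange(80)[None]<44));print(xs.mean().round(2),ys.mean().round(2),len(xs))
E
python3 m.py
```

```text
31.36 40.14 348
31.35 40.17 349
31.41 40.09 349
31.39 40.17 351
31.38 40.15 346
31.43 40.12 346
```

Call:
step_arm([
  [[0,0,0],0,-0.4],
  [[0,0,0],0,-0.4],
  [[0,0,0],0,-0.4],
  [[0,0,0],0,-0.4],
  [[0,0,0],0,-0.4],
  [[0,0,0],0,-0.4],
  [[0,0,0],0,-0.4],
  [[0,0,0],0,-0.4],
])

```text
t: 17.57
tool_pos: [0.5191, -0.2449, 0.3465]
tcp_rot: [0.0, 0.446, 0.895, -0.0]
ft_force: [-0.4, -0.1, 0.0]
grip_width: 0.0639
grip_force: 0.0
```

Call:
step_arm([
  [[0,0,0],0,-0.4],
  [[0,0,0],0,-0.4],
  [[0,0,0],0,-0.4],
  [[0,0,0],0,-0.4],
  [[0,0,0],0,-0.4],
  [[0,0,0],0,-0.4],
  [[0,0,0],0,-0.4],
  [[0,0,0],0,-0.4],
])

```text
t: 18.23
tool_pos: [0.5191, -0.2448, 0.3465]
tcp_rot: [0.0, 0.446, 0.895, -0.0]
ft_force: [0.5, 0.5, -0.1]
grip_width: 0.0637
grip_force: 0.0
```

Call:
step_arm([
  [[0,0,0],0,-0.4],
  [[0,0,0],0,-0.4],
  [[0,0,0],0,-0.4],
  [[0,0,0],0,-0.4],
  [[0,0,0],0,-0.4],
  [[0,0,0],0,-0.4],
  [[0,0,0],0,-0.4],
  [[0,0,0],0,-0.4],
])

```text
t: 18.9
tool_pos: [0.5191, -0.2448, 0.3465]
tcp_rot: [0.0, 0.446, 0.895, -0.0]
ft_force: [0.9, 0.1, 0.2]
grip_width: 0.0639
grip_force: 0.0
```

```bash
python3 m.py; python3 -c "
from h import *
print(tri((310+122/5,150+158/5),(280+264*.15,170+183*.15)))"
```

```text
31.34 40.23 350
31.41 40.09 352
31.39 40.18 347
31.41 40.11 348
31.4 40.06 349
31.43 40.13 348
[0.53889217 0.00135052 0.2154171 ]
```

```bash
python3 -c "
from workcell import robot
print(robot.sign_off())"
```

```text
the job is handed in; nothing more can be done
None
```

The hook points at the lamp to within about 2°, the orange valve body hangs still on it by its loop with the gripper clear, and the job is handed in at about 19 s (no verdict was returned).

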